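# Seat the bayonet collar on the filter head and hold it home

## Robot

A 7-joint arm with a two-finger parallel gripper is mounted at the origin on the work surface. World frame = base frame: x ahead of the robot, y to its left, z up, the work surface at z = 0. Lengths are in m, angles in rad, forces in N, time in s.
With the tool pointing down it reaches from about 0.425 to 0.875 m from the base axis. Payload 8.4 kg.
Tool frame: the origin (TCP) lies midway between the tips of the shut fingers; the grasp point (between the pads) lies 19 mm behind it; z points along the fingers, y is the line along which they close (so a half turn about z gives the same grasp; the last joint's range is limited). The gripper opens to 85 mm and grips with 20 to 120 N. Pads are 22 mm wide; open, the fingers measure 114 mm over their backs; the gripper's body (76 mm by 85 mm) begins 54 mm behind the grasp point. The pads swing forward as they close: fully open they stand 13 mm farther back than shut.
Start: joints at [-1.385, 0.333, 0.04, 1.465, -0.013, 1.343, -0.059], TCP at [0.183, 0.624, 0.231] pointing down, gripper open.
Joint ranges: [-2.58, 2.58], [-0.38, 2.09], [-1.3, 1.39], [0.25, 2.4], [-1.5, 4.64], [0.08, 2.09], [-2.65, 2.65]. Speed limits (rad/s): [2.22, 2.22, 2.79, 2.79, 3.14, 3.14, 3.14].

## Interface

Orientations are given as a unit quaternion [x, y, z, w].
In Python, from bench import ctrl gives the robot as it stands.
- The arm moves only by the shell command python3 -m creep 'ROWS' [OPENING] [FORCE]. ROWS is JSON, a list of rows, each an object with "xyz": the shift along the world's x, y, z in units of 25 mm (1.0 is 25 mm), a list of three; "rot": the turn, a rotation vector about the world's x, y, z in units of 6 degrees (1.0 is 6 degrees), a list of three. In form: [{"xyz": [dx, dy, dz], "rot": [rx, ry, rz]}, ...]. A call has 1 to 20 rows; each row shifts and turns the commanded pose from where the row before left it; what a row does not reach is not made up. A row lasts 1/10 s, in which the tool goes at most 50 mm and 8.59 degrees, less where a joint would pass 70% of its speed; a pose out of reach is approached as far as the arm can. A call is refused whole if a number of a shift passes 1 or a number of a turn 1, either way. A call with a gripper value outside its range is refused whole. OPENING is the opening in per cent of the stroke, from 0 (shut) to 100 (fully open), set as the call begins (- or left out, the last holds). The fingers move at their own pace and stop on an object; FORCE is the grip in N (left out, the last holds). Time passes only in rows, so rows that do not move let the fingers close. It gives the time, the measured TCP pose, the force, the opening and the grip force at its end, in the units of the state.
- ctrl.state(): the state, without advancing time (a new reading comes with each control period).
- ctrl.camera(name): name is "scene" or "side" or "wrist"; returns a dict with "pixels" (400x640x3 uint8, red, green, blue), "K" (3x3 intrinsics, pixels), "dist" ([k1, k2, p1, p2, k3] as OpenCV has them; the pictures are not rectified), "rvec" (rotation vector, rad) and "tvec" (3), from world to camera coordinates, as OpenCV has them; the wrist camera has in their place "tool_from_camera" (4x4, takes a point from camera to tool coordinates, whose origin is the TCP and whose axes are the flange's). Camera axes: x right, y down, z forward; pixel columns grow to the right and rows downward; lengths in m; the calibration is good to about 2 mm. A picture is of the moment at which its call begins: read the wrist's pose just before it. There is no depth.
- ctrl.close_job(): hands the job in; it is judged then, once.
Trained networks look in the newest picture that a camera, given by its name, has taken for a name from the list of things; names that differ only in an ending like _2 or _b are one class to them, and where a whole thing is asked for, a point or a joint stands for the part that bears it (a point fixed in the world has none). Each returns a list of dicts, best first, with "score" (0 to 1); they miss things now and then, are a little off and sometimes report something else, mostly with a low value. They report only what shows in the picture. A call takes as long as a camera call. They do not tell look-alikes from the thing itself.
- ctrl.boxes_of(camera, label): "extent" ([left, top, right, bottom] in pixels, round what is visible of it).
- ctrl.outline_of(camera, label): "region" (400x640 bool, what is visible of it) and "extent" ([left, top, right, bottom] in pixels, round what is visible of it).
- ctrl.place_of(camera, label): "pixel" ([column, row] in pixels: a listed point, or the origin of a listed thing).
The state is a dict: "clock": time; "q": joint angles; "joint_velocities": joint speeds; "tau": joint torques, N m; "tool_pos": TCP position; "tool_rot": TCP orientation; "contact_force": force on the tool from outside, world axes, zero at the start; "ft_torque": the same for the moment, N m; "grip_width": finger opening in m; "gripper_force": force on a finger pad.
Only numpy, scipy, OpenCV 4.12 (cv2) and the standard library are available. Lean on these libraries where they do the work, as an engineer would, in place of code of your own. Each camera call takes 0.05 s, during which the arm holds its last target. There are 200 camera calls.

## Task

Lift the knurled metal collar up and off the peg it hangs on and set it over the spigot of the filter head. Turn it until the keyways hidden inside it drop over the spigot's pins, then push it fully down onto the deck against the spring. Finish with the robot still holding it pushed home, and leave the smooth cap and the glassware as they are.

Things in the scene. Friction and masses are not known exactly. Their poses are not given: they have to be found in the camera images.
- collar: Loose knurled aluminium collar, a closed cap: 52 mm outer diameter (24 flats; thin knurl ribs reach 54 mm), 46 mm high, 100 to 210 g. Origin: centre of its underside, z up. Inside: bore 32 mm wide, 38 mm deep, and four straight keyways 9 mm wide, 45 mm across, over the full depth, along the body's +x, +y, -x, -y. They do not show from outside.
- collar_top (a point): Centre of the collar's flat closed top, 46 mm above its underside; the roof is 8 mm thick. The collar hangs with this roof resting on its peg's head.
- smooth_cap: Loose smooth white plastic cap, 42 mm diameter, 40 mm high, hanging on the other peg. Not wanted: it stays where it hangs. Origin: centre of its underside.
- peg_a_top (a point): Centre of the top of the peg on which the knurled collar hangs, 85 mm above the bench. Peg: white round head 26 mm wide and 9 mm thick on a 14 mm stem, with a 76 mm wide, 10 mm thick foot, fixed to the bench. The collar's underside hangs 38 mm below this point, so it must rise more than 38 mm to come off.
- peg_b_top (a point): The same for the other, equal peg, on which the smooth cap hangs. The two pegs can stand in either place.
- head_seat (a point): Centre of the filter head's deck, z up: a flat steel disc 68 mm wide, 40 mm above the bench, on a grey foot 130 x 110 x 30 mm (this point's x, y). A fixed steel spigot stands on it, 30 mm diameter, 34 mm tall, its last 6 mm coned to 22 mm. Fully home, the collar's underside lies on the deck at this point.
- head_pins (a point): Point on the spigot's axis level with the upper side of its four round pins, 14 mm above the deck. Pins 6 mm thick, 42 mm across, at 90 degree steps; their direction differs each time and is not given. The collar rides on them here until turned (up to 90 degrees) to within about 4 degrees; then it drops 6 mm, onto the spring piston.
- piston (a joint): Travel of the white spring piston (16 mm diameter) that stands 12 mm out of the spigot's top: 0 up, 0.008 m pressed down by the collar when that is fully home. It needs 3 N to start and 7 N at home, and pushes the collar back up by 8 mm if that is let go.
- amber_bottle: Amber glass bottle with a red cap, 72 mm diameter, 150 mm high, standing behind. Origin: centre of its underside.
- beaker: Glass beaker, 70 mm wide, 85 mm high. Origin: centre of its underside.
- cylinder: Slender glass measuring cylinder, foot 52 mm, 138 mm high. Origin: centre of its underside.
Not all that is in view belongs to the job. Leave any yellow look-alike of the collar alone.

How it is judged:
By the outcome, as a careful person would: the job done as asked, in the order asked, and still so for the second after the job is handed in, while the arm keeps its last pose, push and grip.
It also fails if it takes over 48 s, if anything falls off the work surface, if the arm or the gripper's body presses on something with over 40 N, if the wrist force passes 120 N, or if a joint passes its speed limit or range.

## Working session

There is one attempt and no reset: what is moved stays moved. The work goes in short steps, Python scripts to look and compute and a shell command to move; the robot and the scene stay as the last step left them, time stands still between calls to the robot, and variables do not carry over. Pictures are saved under pics/ and viewed, at most 10 in all, crops included, and the job is handed in when it is done.

```bash
mkdir -p pics
cat > h.py <<'E'
import numpy as np, cv2
from bench import ctrl
from scipy.spatial.transform import Rotation as R
def ray(c,px):
    n=cv2.undistortPoints(np.array([[px]],float),c["K"] if isinstance(c["K"],np.ndarray) else np.array(c["K"]),np.array(c["dist"]))[0,0]
    d=np.array([n[0],n[1],1.])
    if "rvec" in c:
        M=cv2.Rodrigues(np.array(c["rvec"],float))[0]; t=np.array(c["tvec"],float).ravel()
        return -M.T@t, M.T@d/np.linalg.norm(d)
    T=np.array(c["tool_from_camera"]); s=c["st"]
    W=R.from_quat(s["tool_rot"]).as_matrix()
    return W@T[:3,3]+np.array(s["tool_pos"]), W@T[:3,:3]@d/np.linalg.norm(d)
def cam(n):
    s=ctrl.state(); c=ctrl.camera(n); c["st"]=s; return c
def atz(c,px,z):
    o,d=ray(c,px); return o+d*(z-o[2])/d[2]
def tri(rs):
    A=np.zeros((3,3));b=np.zeros(3)
    for o,d in rs:
        P=np.eye(3)-np.outer(d,d);A+=P;b+=P@o
    x=np.linalg.solve(A,b); return x,[np.linalg.norm((np.eye(3)-np.outer(d,d))@(x-o)) for o,d in rs]
E
python3 - <<'E'
from h import *
Z=dict(collar_top=.093,peg_a_top=.085,peg_b_top=.085,head_seat=.04,head_pins=.054,collar=.047,smooth_cap=None,amber_bottle=0,beaker=0,cylinder=0)
np.set_printoptions(precision=3,suppress=True)
C={}
for n in("scene","side"):
    c=cam(n);C[n]=c
    cv2.imwrite(f"pics/{n}0.png",c["pixels"][:,:,::-1])
    for l,z in Z.items():
        for p in ctrl.place_of(n,l)[:3]:
            print(n,l,np.round(p["pixel"]),round(p["score"],2), atz(c,p["pixel"],z if z is not None else .05))
s=ctrl.state();print(s["clock"],s["tool_pos"],s["tool_rot"],s["grip_width"])
E
```

```text
scene collar_top [353. 207.] 0.83 [0.689 0.126 0.093]
scene collar_top [342. 163.] 0.6 [0.534 0.094 0.093]
scene peg_a_top [345. 181.] 0.45 [0.591 0.104 0.085]
scene peg_a_top [223. 259.] 0.3 [ 0.844 -0.095  0.085]
scene head_seat [202. 187.] 0.69 [ 0.573 -0.221  0.04 ]
scene head_pins [202. 181.] 0.7 [ 0.57  -0.219  0.054]
scene collar [344. 180.] 0.95 [0.533 0.099 0.047]
scene collar [355. 226.] 0.65 [0.693 0.131 0.047]
scene smooth_cap [431. 178.] 0.62 [0.512 0.295 0.05 ]
scene amber_bottle [290. 259.] 0.75 [0.747 0.005 0.   ]
scene beaker [385. 259.] 0.92 [0.735 0.193 0.   ]
side collar_top [264. 194.] 0.77 [0.54  0.101 0.093]
side collar_top [304. 193.] 0.7 [0.611 0.072 0.093]
side peg_a_top [230. 161.] 0.72 [0.502 0.251 0.085]
side head_seat [354. 342.] 0.66 [ 0.58  -0.214  0.04 ]
side head_pins [354. 340.] 0.62 [ 0.577 -0.218  0.054]
side collar [311. 207.] 0.9 [0.627 0.078 0.047]
side collar [268. 214.] 0.83 [0.54  0.09  0.047]
side collar [354. 342.] 0.18 [ 0.577 -0.216  0.047]
side smooth_cap [230. 162.] 0.9 [0.509 0.301 0.05 ]
side amber_bottle [378. 233.] 0.71 [0.744 0.    0.   ]
side beaker [340. 181.] 0.76 [0.747 0.193 0.   ]
side beaker [415. 280.] 0.69 [ 0.747 -0.131  0.   ]
side cylinder [416. 279.] 0.57 [ 0.75 -0.13  0.  ]
1.1 [0.183 0.624 0.231] [ 0.142  0.99   0.    -0.   ] 0.08522746244802032
```

View pics/scene0.png

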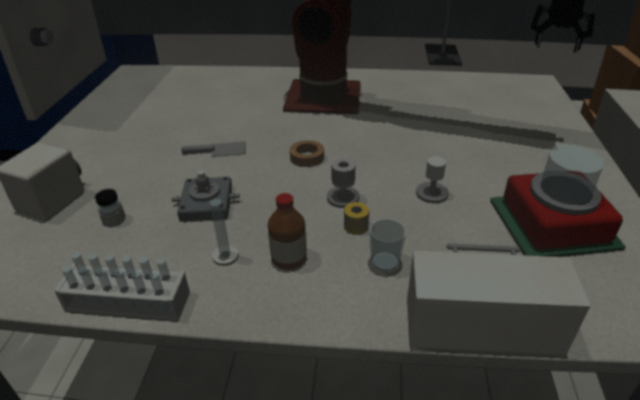

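View pics/side0.png

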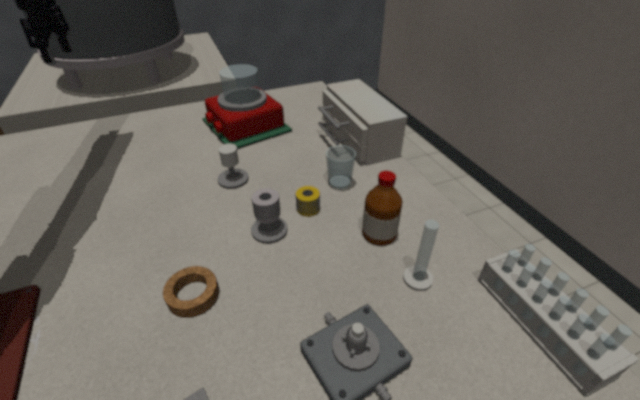

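The collar hangs on the peg near scene (343,170) and side (266,208), about (0.537, 0.098). The yellow look-alike stands at scene (356,218). The filter head is at scene (203,190), and the cap on the other peg is at scene (435,180).

```bash
python3 -m creep '[{"xyz":[0.7,-1,0],"rot":[0,0,0]},{"xyz":[0.7,-1,0],"rot":[0,0,0]},{"xyz":[0.7,-1,0],"rot":[0,0,0]},{"xyz":[0.7,-1,0],"rot":[0,0,0]},{"xyz":[0.7,-1,0],"rot":[0,0,0]},{"xyz":[0.7,-1,0],"rot":[0,0,0]},{"xyz":[0.7,-1,0],"rot":[0,0,0]},{"xyz":[0.7,-1,0],"rot":[0,0,0]},{"xyz":[0.7,-1,0],"rot":[0,0,0]},{"xyz":[0.7,-1,0],"rot":[0,0,0]},{"xyz":[0.7,-1,0],"rot":[0,0,0]},{"xyz":[0.7,-1,0],"rot":[0,0,0]},{"xyz":[0.7,-1,0],"rot":[0,0,0]},{"xyz":[0.7,-1,0],"rot":[0,0,0]},{"xyz":[0.7,-1,0],"rot":[0,0,0]},{"xyz":[0.7,-1,0],"rot":[0,0,0]},{"xyz":[0.7,-1,0],"rot":[0,0,0]},{"xyz":[0.7,-1,0],"rot":[0,0,0]},{"xyz":[0,0,0],"rot":[0,0,0]},{"xyz":[0,0,0],"rot":[0,0,0]}]' 100 40
cat > look.py <<'E'
from h import *
import sys
np.set_printoptions(precision=4,suppress=True)
name=sys.argv[1]; c=cam("wrist"); cv2.imwrite(f"pics/{name}.png",c["pixels"][:,:,::-1])
for a in sys.argv[2:]:
    l,z=a.split("=")
    for p in ctrl.place_of("wrist",l)[:3]: print(l,np.round(p["pixel"]),round(p["score"],2),atz(c,p["pixel"],float(z)))
s=ctrl.state();print(s["clock"],np.array(s["tool_pos"]),np.array(s["tool_rot"]),np.array(s["q"]))
E
python3 look.py w1 collar_top=.093 collar=.047 peg_a_top=.085
```

```text
clock: 3.1
tool_pos: [0.4978, 0.1734, 0.2314]
tool_rot: [0.143, 0.99, 0.0, -0.0]
contact_force: [-0.4, 1.0, -0.3]
grip_width: 0.0854
gripper_force: 0.0
collar_top [250. 251.] 0.88 [0.5401 0.0948 0.093 ]
collar_top [312. 296.] 0.55 [0.6084 0.14   0.093 ]
collar [262. 231.] 0.83 [0.5382 0.0999 0.047 ]
peg_a_top [247. 250.] 0.17 [0.5415 0.0892 0.085 ]
3.3 [0.4971 0.1749 0.2313] [ 0.141   0.99    0.0001 -0.0001] [-0.83    0.0763  0.4332  1.7818 -0.0336  1.2908  0.8992]
```

View pics/w1.png

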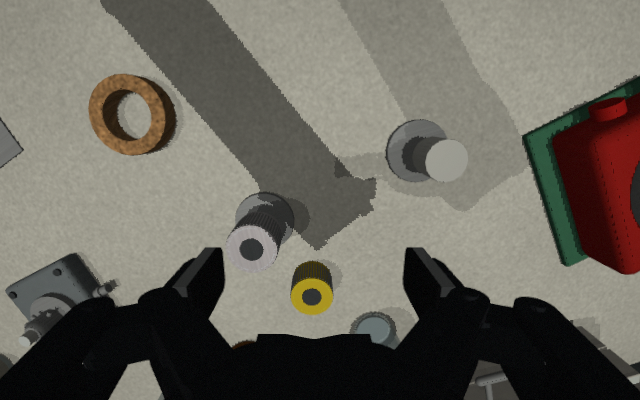

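```bash
python3 -m creep '[{"xyz":[0.7,-1,0],"rot":[0,0,0]},{"xyz":[0.6,-1,-0.6],"rot":[0,0,0]},{"xyz":[0.4,-1,-0.7],"rot":[0,0,0]},{"xyz":[0,-0.1,-0.7],"rot":[0,0,0]},{"xyz":[0,0,0],"rot":[0,0,0]},{"xyz":[0,0,0],"rot":[0,0,0]}]'
python3 look.py w2 collar_top=.093 collar=.047
```

```text
clock: 3.9
tool_pos: [0.5398, 0.0975, 0.1816]
tool_rot: [0.141, 0.99, 0.0, -0.0]
contact_force: [0.0, 0.8, 0.6]
grip_width: 0.0854
gripper_force: 0.0
collar_top [369. 270.] 0.97 [0.6088 0.1279 0.093 ]
collar_top [306. 205.] 0.84 [0.538  0.0931 0.093 ]
collar [366. 250.] 0.96 [0.6123 0.1325 0.047 ]
4.05 [0.5405 0.0975 0.1824] [0.1411 0.99   0.0005 0.0006] [-0.7139  0.1655  0.5086  1.8013 -0.0869  1.1952  1.1084]
```

Wrist view: the grey collar's top is at (250,250), the yellow one at (312,296), and the cap at (447,160). The collar stands between the fingers with room, so I'll go down and grip.

```bash
python3 -m creep '[{"xyz":[-0.1,-0.15,-0.7],"rot":[0,0,0]},{"xyz":[0,0,-0.7],"rot":[0,0,0]},{"xyz":[0,0,-0.7],"rot":[0,0,0]},{"xyz":[0,0,-0.7],"rot":[0,0,0]},{"xyz":[0,0,-0.7],"rot":[0,0,0]},{"xyz":[0,0,-0.7],"rot":[0,0,0]},{"xyz":[0,0,-0.6],"rot":[0,0,0]},{"xyz":[0,0,-0.4],"rot":[0,0,0]},{"xyz":[0,0,0],"rot":[0,0,0]}]' && python3 -m creep '[{"xyz":[0,0,0],"rot":[0,0,0]},{"xyz":[0,0,0],"rot":[0,0,0]},{"xyz":[0,0,0],"rot":[0,0,0]},{"xyz":[0,0,0],"rot":[0,0,0]},{"xyz":[0,0,0],"rot":[0,0,0]},{"xyz":[0,0,0],"rot":[0,0,0]},{"xyz":[0,0,0],"rot":[0,0,0]},{"xyz":[0,0,0],"rot":[0,0,0]}]' 0 60
```

```text
clock: 4.95
tool_pos: [0.537, 0.0927, 0.0503]
tool_rot: [0.142, 0.99, -0.0, -0.001]
contact_force: [-0.3, -0.6, -0.2]
grip_width: 0.0856
gripper_force: 0.0
clock: 5.75
tool_pos: [0.5384, 0.0928, 0.0524]
tool_rot: [0.142, 0.99, 0.001, 0.001]
contact_force: [-1.8, 0.0, 7.0]
grip_width: 0.0511
gripper_force: 62.1
```

```bash
python3 -m creep '[{"xyz":[0,0,0.3],"rot":[0,0,0]},{"xyz":[0,0,0.5],"rot":[0,0,0]},{"xyz":[0,0,0.5],"rot":[0,0,0]},{"xyz":[0,0,0.5],"rot":[0,0,0]},{"xyz":[0,0,0.5],"rot":[0,0,0]},{"xyz":[0,0,0.5],"rot":[0,0,0]},{"xyz":[0,0,0.2],"rot":[0,0,0]},{"xyz":[0,-0.5,0],"rot":[0,0,0]},{"xyz":[0,-0.7,0],"rot":[0,0,0]},{"xyz":[0.1,-0.8,0],"rot":[0,0,0]},{"xyz":[0.1,-0.8,0],"rot":[0,0,0]},{"xyz":[0.1,-0.8,0],"rot":[0,0,0]},{"xyz":[0.1,-0.8,0],"rot":[0,0,0]},{"xyz":[0.1,-0.8,0],"rot":[0,0,0]},{"xyz":[0.1,-0.8,0],"rot":[0,0,0]},{"xyz":[0.1,-0.8,0],"rot":[0,0,0]},{"xyz":[0.1,-0.6,0],"rot":[0,0,0]},{"xyz":[0.1,-0.4,0],"rot":[0,0,0]},{"xyz":[0,0,0],"rot":[0,0,0]},{"xyz":[0,0,0],"rot":[0,0,0]}]'
python3 look.py w3 head_pins=.054 head_seat=.04 piston=.08
python3 - <<'E'
from h import *
c=cam("scene")
for l,z in (("collar_top",.16),("collar",.114),("head_seat",.04)):
    for p in ctrl.place_of("scene",l)[:2]: print(l,np.round(p["pixel"]),p["score"],atz(c,p["pixel"],z))
E
```

```text
clock: 7.75
tool_pos: [0.5599, -0.1022, 0.1259]
tool_rot: [0.142, 0.99, 0.0, -0.0]
contact_force: [-0.6, 1.2, -0.8]
grip_width: 0.0513
gripper_force: 63.1
head_pins [184. 273.] 0.63 [ 0.5806 -0.2147  0.054 ]
head_seat [190. 266.] 0.83 [ 0.5811 -0.216   0.04  ]
head_seat [184. 278.] 0.33 [ 0.5907 -0.2255  0.04  ]
collar_top [354. 206.] 0.92 [0.77251495 0.12876815 0.16      ]
collar_top [252. 137.] 0.83 [ 0.54978949 -0.09773956  0.16      ]
collar [252. 156.] 0.93 [ 0.55038855 -0.10315608  0.114     ]
collar [354. 226.] 0.88 [0.77215519 0.13069622 0.114     ]
head_seat [200. 188.] 0.8 [ 0.57881367 -0.22404147  0.04      ]Traceback (most recent call last):
  File "look.py", line 7, in <module>
    for p in ctrl.place_of("wrist",l)[:3]: print(l,np.round(p["pixel"]),round(p["score"],2),atz(c,p["pixel"],float(z)))
             ~~~~~~~~~~~~~^^^^^^^^^^^
ValueError: it knows: amber_bottle, beaker, collar, collar_top, cylinder, head_pins, head_seat, peg_a_top, peg_b_top, smooth_cap
```

View pics/w3.png

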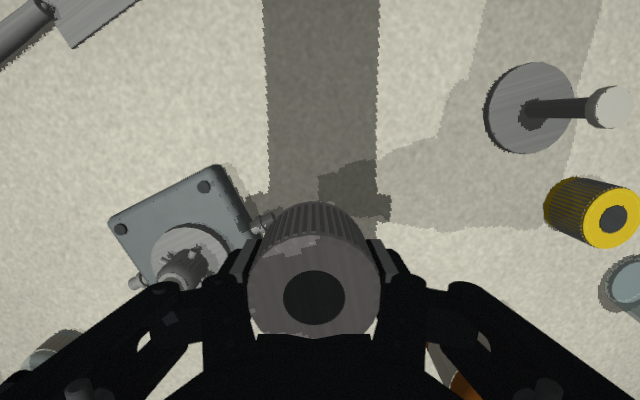

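The collar is held upright at (315,270). The spigot shows at (185,265), partly hidden by a finger, so I'll move above it and check with the fixed cameras.

```bash
python3 -m creep '[{"xyz":[0.1,-0.6,0],"rot":[0,0,0]},{"xyz":[0.1,-0.8,0],"rot":[0,0,0]},{"xyz":[0.2,-0.8,0],"rot":[0,0,0]},{"xyz":[0.2,-0.8,0],"rot":[0,0,0]},{"xyz":[0.16,-0.8,0],"rot":[0,0,0]},{"xyz":[0,-0.5,0],"rot":[0,0,0]},{"xyz":[0,-0.3,0],"rot":[0,0,0]},{"xyz":[0,0,0],"rot":[0,0,0]},{"xyz":[0,0,0],"rot":[0,0,0]}]'
cat > two.py <<'E'
from h import *
import sys
np.set_printoptions(precision=4,suppress=True)
s=ctrl.state();t=np.array(s["tool_pos"]);print(s["clock"],t,s["q"][6])
out=[]; P={}
for n in("scene","side"):
    c=cam(n)
    for l,z in (("collar_top",t[2]+.041),("head_seat",.04),("head_pins",.054)):
        for p in ctrl.place_of(n,l)[:3]:
            x=atz(c,p["pixel"],z)
            if np.hypot(*(x-t)[:2])<.05: print(n,l,np.round(p["pixel"],1),round(p["score"],2),x); P.setdefault(l,[]).append(ray(c,p["pixel"])); 
    if n=="scene": cr=c["pixels"][90:240,110:310]
    else: cr=c["pixels"][230:400,240:467]
    out.append(cv2.resize(cr[:150,:200],(400,300),interpolation=cv2.INTER_CUBIC))
for l in P: print(l,tri(P[l])) if len(P[l])>1 else 0
cv2.imwrite(f"pics/{sys.argv[1]}.png",np.clip(np.hstack(out)[:,:,::-1]*1.6,0,255))
E
python3 two.py t1
```

```text
clock: 9.0
tool_pos: [0.5791, -0.2165, 0.1262]
tool_rot: [0.142, 0.99, 0.0, -0.0]
contact_force: [-0.1, 1.4, -1.9]
grip_width: 0.0512
gripper_force: 63.1
9.0 [ 0.5791 -0.2165  0.1262] 1.7801769939890768
scene collar_top [194.4 143.3] 0.82 [ 0.5942 -0.2097  0.1672]
scene head_seat [201.4 188.7] 0.71 [ 0.5797 -0.22    0.04  ]
scene head_pins [202.1 185.2] 0.8 [ 0.5854 -0.2144  0.054 ]
scene head_pins [203.4 187.4] 0.23 [ 0.5935 -0.209   0.054 ]
side collar_top [359.9 287.9] 0.78 [ 0.5798 -0.2138  0.1672]
side head_seat [354.5 341.7] 0.79 [ 0.5807 -0.2136  0.04  ]
side head_pins [354.4 339.4] 0.61 [ 0.5779 -0.2171  0.054 ]
collar_top (array([ 0.5829, -0.2123,  0.1617]), [np.float64(0.0020954059398172998), np.float64(0.0020954059398173124)])
head_seat (array([ 0.581 , -0.217 ,  0.0424]), [np.float64(0.0023726435980646653), np.float64(0.002372643598064542)])
head_pins (array([ 0.5803, -0.215 ,  0.0476]), [np.float64(0.002915478018835983), np.float64(0.002872344264275443), np.float64(0.0010017223032616216)])[ WARN:0@2.530] global loadsave.cpp:1063 imwrite_ Unsupported depth image for selected encoder is fallbacked to CV_8U.
```

View pics/t1.png

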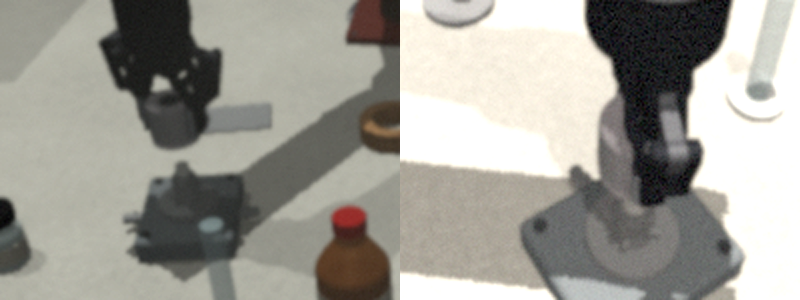

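Left (scene): the collar is at about (172,120) and the spigot tip at (182,165). Right (side): the collar sits over the spigot at (630,210). I'll compare the projected axis with both.

Run:
```python
from h import *
np.set_printoptions(precision=4,suppress=True)
C={n:cam(n) for n in("scene","side")}
for n,px in (("scene",(201.5,172.5)),("side",(357,327))): print(n,"tip",atz(C[n],px,.085))
for n in C:
    c=C[n]; rv,tv,K,D=[np.array(c[k],float) for k in("rvec","tvec","K","dist")]
    for x,y in((.579,-.2165),(.582,-.215)):
        pts=np.array([[x,y,z] for z in(.167,.144,.121,.086,.074,.04)])
        print(n,x,y,cv2.projectPoints(pts,rv,tv,K,D)[0][:,0].round(1).tolist())
    print(n,[(p["extent"],p["score"]) for p in ctrl.boxes_of(n,"collar")])
    im=c["pixels"]; 
    cr=im[130:230,150:250] if n=="scene" else im[260:380,300:420]
    cv2.imwrite(f"pics/z_{n}.png",cv2.resize(np.clip(cr[:,:,::-1]*1.8,0,255).astype(np.uint8),(400,400),interpolation=cv2.INTER_CUBIC))
a=np.hstack([cv2.imread(f"pics/z_{n}.png") for n in C]);cv2.imwrite("pics/z.png",a)
```

```text
scene tip [ 0.5807 -0.212   0.085 ]
side tip [ 0.5798 -0.2172  0.085 ]
scene 0.579 -0.2165 [[193.5, 139.6], [195.3, 149.0], [197.1, 158.1], [199.7, 171.6], [200.6, 176.1], [203.0, 188.6]]
scene 0.582 -0.215 [[193.7, 140.4], [195.5, 149.7], [197.3, 158.9], [199.9, 172.4], [200.8, 176.9], [203.3, 189.4]]
scene [([343.3, 203.1, 369.4, 233.1], 0.93), ([182.0, 133.2, 208.4, 166.0], 0.65)]
side 0.579 -0.2165 [[360.3, 289.9], [359.1, 301.1], [357.9, 311.6], [356.3, 326.4], [355.8, 331.1], [354.3, 343.9]]
side 0.582 -0.215 [[362.0, 288.2], [360.7, 299.4], [359.5, 309.9], [357.8, 324.7], [357.2, 329.5], [355.7, 342.2]]
side [([297.9, 184.5, 322.7, 217.6], 0.87), ([341.1, 278.5, 357.6, 331.5], 0.76)]
```

View pics/z.png

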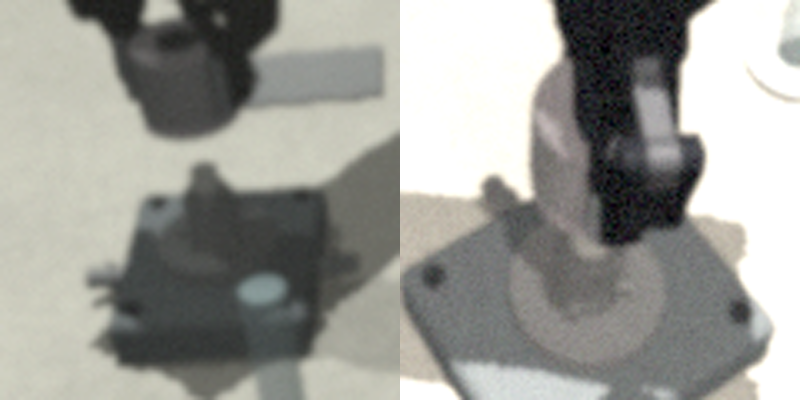

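Left: piston tip at about (203,168), some 1 px right of the prediction. Right: disc centre at about (587,295), some 1.5 px right. The collar agrees with the TCP, so the head is near (0.581, -0.215); I'll correct by that and go down.

```bash
python3 -m creep '[{"xyz":[0.08,0.06,-0.4],"rot":[0,0,0]},{"xyz":[0,0,-0.5],"rot":[0,0,0]},{"xyz":[0,0,-0.5],"rot":[0,0,0]},{"xyz":[0,0,-0.2],"rot":[0,0,0]},{"xyz":[0,0,-0.1],"rot":[0,0,0]},{"xyz":[0,0,-0.1],"rot":[0,0,0]},{"xyz":[0,0,-0.1],"rot":[0,0,0]},{"xyz":[0,0,0],"rot":[0,0,0]}]'
python3 -m creep '[{"xyz":[0,0,-0.1],"rot":[0,0,0]},{"xyz":[0,0,-0.1],"rot":[0,0,0]},{"xyz":[0,0,0],"rot":[0,0,0]}]'
```

```text
clock: 10.4
tool_pos: [0.5811, -0.2159, 0.0788]
tool_rot: [0.142, 0.99, 0.0, 0.0]
contact_force: [-1.0, 0.3, -1.2]
grip_width: 0.0509
gripper_force: 63.1
clock: 10.7
tool_pos: [0.581, -0.2158, 0.0735]
tool_rot: [0.142, 0.99, 0.0, -0.0]
contact_force: [-0.1, 0.4, -1.7]
grip_width: 0.0509
gripper_force: 63.1
```

```bash
python3 -m creep '[{"xyz":[0,0,-0.1],"rot":[0,0,0]},{"xyz":[0,0,-0.1],"rot":[0,0,0]},{"xyz":[0,0,0],"rot":[0,0,0]}]'
python3 -m creep '[{"xyz":[0,0,-0.1],"rot":[0,0,0]},{"xyz":[0,0,-0.1],"rot":[0,0,0]},{"xyz":[0,0,0],"rot":[0,0,0]}]'
```

```text
clock: 11.0
tool_pos: [0.5809, -0.2158, 0.0684]
tool_rot: [0.142, 0.99, 0.0, -0.0]
contact_force: [-0.2, 1.2, -1.7]
grip_width: 0.0511
gripper_force: 63.1
clock: 11.3
tool_pos: [0.5809, -0.2159, 0.0634]
tool_rot: [0.142, 0.99, -0.0, -0.0]
contact_force: [0.8, 0.4, -1.0]
grip_width: 0.0511
gripper_force: 63.1
```

```bash
python3 -m creep '[{"xyz":[0,0,-0.08],"rot":[0,0,0]},{"xyz":[0,0,-0.06],"rot":[0,0,0]},{"xyz":[0,0,0],"rot":[0,0,0]}]'
python3 -m creep '[{"xyz":[0,0,-0.06],"rot":[0,0,0]},{"xyz":[0,0,0],"rot":[0,0,0]},{"xyz":[0,0,0],"rot":[0,0,0]}]'
```

```text
clock: 11.6
tool_pos: [0.581, -0.2159, 0.06]
tool_rot: [0.142, 0.99, -0.0, -0.0]
contact_force: [0.6, -0.0, 0.1]
grip_width: 0.0509
gripper_force: 63.1
clock: 11.9
tool_pos: [0.5813, -0.2161, 0.0593]
tool_rot: [0.142, 0.99, 0.0, 0.0]
contact_force: [-1.8, 0.7, 5.4]
grip_width: 0.0511
gripper_force: 63.9
```

```bash
python3 -m creep '[{"xyz":[0,0,-0.05],"rot":[0,0,-0.5]},{"xyz":[0,0,0],"rot":[0,0,-0.5]},{"xyz":[0,0,0],"rot":[0,0,-0.5]},{"xyz":[0,0,0],"rot":[0,0,-0.5]},{"xyz":[0,0,0],"rot":[0,0,-0.5]}]'
python3 -m creep '[{"xyz":[0,0,0],"rot":[0,0,-0.5]},{"xyz":[0,0,0],"rot":[0,0,-0.5]},{"xyz":[0,0,0],"rot":[0,0,-0.5]}]'
```

```text
clock: 12.4
tool_pos: [0.5816, -0.2171, 0.0591]
tool_rot: [0.271, 0.963, -0.0, 0.001]
contact_force: [-3.9, -0.2, 13.1]
grip_width: 0.0513
gripper_force: 64.4
clock: 12.7
tool_pos: [0.5815, -0.2175, 0.0589]
tool_rot: [0.346, 0.938, -0.0, 0.001]
contact_force: [-3.6, -1.8, 9.5]
grip_width: 0.051
gripper_force: 64.2
```

```bash
python3 -m creep '[{"xyz":[0,0,0],"rot":[0,0,-0.5]},{"xyz":[0,0,0],"rot":[0,0,-0.5]},{"xyz":[0,0,0],"rot":[0,0,-0.5]},{"xyz":[0,0,0],"rot":[0,0,-0.5]}]'
python3 -m creep '[{"xyz":[0,0,0],"rot":[0,0,-0.5]},{"xyz":[0,0,0],"rot":[0,0,-0.5]},{"xyz":[0,0,0],"rot":[0,0,-0.5]},{"xyz":[0,0,0],"rot":[0,0,-0.5]}]'
```

```text
clock: 13.1
tool_pos: [0.5811, -0.2161, 0.0575]
tool_rot: [0.442, 0.897, -0.0, 0.0]
contact_force: [-0.3, 0.6, -0.8]
grip_width: 0.0514
gripper_force: 63.2
clock: 13.5
tool_pos: [0.5806, -0.2165, 0.0573]
tool_rot: [0.533, 0.846, -0.001, -0.0]
contact_force: [-3.0, -1.7, 0.2]
grip_width: 0.0513
gripper_force: 63.3
```

```bash
cat > s.py <<'E'
from h import *
s=ctrl.state();print(s["clock"],np.round(s["tool_pos"],4),"yaw",np.degrees(2*np.arctan2(s["tool_rot"][0],s["tool_rot"][1])).round(1),"F",np.round(s["contact_force"],1),"T",np.round(s["ft_torque"],2))
E
python3 s.py; python3 -m creep '[{"xyz":[0,0,0],"rot":[0,0,0.5]},{"xyz":[0,0,0],"rot":[0,0,0.5]},{"xyz":[0,0,0],"rot":[0,0,0]}]'; python3 s.py
```

```text
13.5 [ 0.5806 -0.2165  0.0573] yaw 64.5 F [-3.  -1.7  0.2] T [-0.33  0.6   0.31]
clock: 13.8
tool_pos: [0.5811, -0.216, 0.0574]
tool_rot: [0.487, 0.873, -0.0, 0.0]
contact_force: [-0.3, -0.0, -1.9]
grip_width: 0.0512
gripper_force: 63.3
13.8 [ 0.5811 -0.216   0.0574] yaw 58.3 F [-0.3 -0.  -1.9] T [-0.05  0.02  0.03]
```

```bash
python3 -m creep '[{"xyz":[0,0,-0.08],"rot":[0,0,0]},{"xyz":[0,0,-0.08],"rot":[0,0,0]},{"xyz":[0,0,0],"rot":[0,0,0]}]' 0 90; python3 s.py
python3 -m creep '[{"xyz":[0,0,-0.08],"rot":[0,0,0]},{"xyz":[0,0,-0.08],"rot":[0,0,0]},{"xyz":[0,0,0],"rot":[0,0,0]}]'; python3 s.py
```

```text
clock: 14.1
tool_pos: [0.5811, -0.2162, 0.0534]
tool_rot: [0.488, 0.873, -0.0, 0.0]
contact_force: [-0.6, -0.0, 1.0]
grip_width: 0.0505
gripper_force: 93.4
14.1 [ 0.5811 -0.2162  0.0534] yaw 58.4 F [-0.6 -0.   1. ] T [-0.14  0.2  -0.02]
clock: 14.4
tool_pos: [0.5811, -0.2162, 0.0495]
tool_rot: [0.487, 0.873, -0.0, 0.0]
contact_force: [-2.2, -0.7, 2.9]
grip_width: 0.0505
gripper_force: 93.6
14.4 [ 0.5811 -0.2162  0.0495] yaw 58.3 F [-2.2 -0.7  2.9] T [-0.27  0.27 -0.  ]
```

```bash
python3 -m creep '[{"xyz":[0,0,-0.08],"rot":[0,0,0]},{"xyz":[0,0,-0.06],"rot":[0,0,0]},{"xyz":[0,0,0],"rot":[0,0,0]}]'; python3 s.py
python3 -m creep '[{"xyz":[0,0,-0.05],"rot":[0,0,0]},{"xyz":[0,0,-0.02],"rot":[0,0,0]},{"xyz":[0,0,0],"rot":[0,0,0]}]'; python3 s.py
```

```text
clock: 14.7
tool_pos: [0.5812, -0.2162, 0.0461]
tool_rot: [0.487, 0.873, -0.0, 0.0]
contact_force: [-2.4, -1.1, 4.5]
grip_width: 0.0504
gripper_force: 93.7
14.7 [ 0.5812 -0.2162  0.0461] yaw 58.3 F [-2.4 -1.1  4.5] T [-0.27  0.44 -0.  ]
clock: 15.0
tool_pos: [0.5812, -0.2162, 0.0456]
tool_rot: [0.487, 0.873, 0.0, 0.0]
contact_force: [-7.5, 1.0, 17.7]
grip_width: 0.0512
gripper_force: 95.1
15.0 [ 0.5812 -0.2162  0.0456] yaw 58.3 F [-7.5  1.  17.7] T [0.31 1.42 0.02]
```

```bash
python3 -m creep '[{"xyz":[-0.02,0,-0.04],"rot":[0,0,0]},{"xyz":[0,0,0],"rot":[0,0,0]},{"xyz":[0,0,0],"rot":[0,0,0]},{"xyz":[0,0,0],"rot":[0,0,0]}]'; python3 s.py
python3 two.py t2 2>/dev/null
```

```text
clock: 15.4
tool_pos: [0.5812, -0.2162, 0.0455]
tool_rot: [0.487, 0.873, 0.001, 0.001]
contact_force: [-8.4, 2.7, 25.3]
grip_width: 0.0509
gripper_force: 95.7
15.4 [ 0.5812 -0.2162  0.0455] yaw 58.3 F [-8.4  2.7 25.3] T [0.6  1.78 0.03]
15.4 [ 0.5812 -0.2162  0.0455] 1.1757101496502154
scene collar_top [200.5 170.8] 0.83 [ 0.5764 -0.2153  0.0865]
scene head_seat [200.9 189.6] 0.6 [ 0.5832 -0.2202  0.04  ]
scene head_pins [201.2 181.8] 0.73 [ 0.5725 -0.2203  0.054 ]
side collar_top [357.8 325.6] 0.8 [ 0.5812 -0.2165  0.0865]
collar_top (array([ 0.58  , -0.2156,  0.0879]), [np.float64(0.0017192841364539655), np.float64(0.0017192841364539325)])
```

View pics/t2.png

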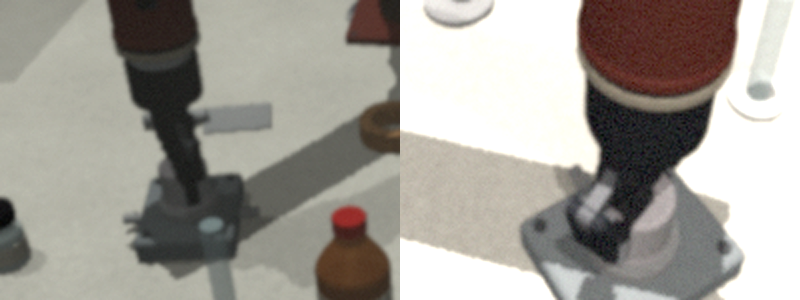

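The collar sits down on the deck in both views (left at (180,190), right at (650,225)). It travelled 13.8 mm from the pins, against 14 mm expected, and stopped hard under a 25 N push. I'll let it settle briefly and hand in.

```bash
python3 -m creep '[{"xyz":[0,0,0],"rot":[0,0,0]},{"xyz":[0,0,0],"rot":[0,0,0]},{"xyz":[0,0,0],"rot":[0,0,0]},{"xyz":[0,0,0],"rot":[0,0,0]}]' && python3 -c "
from bench import ctrl
print(ctrl.close_job())"
```

```text
clock: 16.2
tool_pos: [0.5812, -0.2162, 0.0455]
tool_rot: [0.487, 0.873, 0.001, 0.001]
contact_force: [-10.0, 2.7, 24.7]
grip_width: 0.0507
gripper_force: 95.7
the job is handed in; nothing more can be done
None
```

The job is handed in at 16.2 s of the 48 s: the knurled collar is keyed over the spigot's pins and pushed down onto the deck, and the arm is still holding it there with about 25 N; the cap and glassware were not touched.

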